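# Centre the china bird on its plinth

## Robot

A 7-joint arm with a two-finger parallel gripper is mounted at the origin on the work surface. World frame = base frame: x ahead of the robot, y to its left, z up, the work surface at z = 0. Lengths are in m, angles in rad, forces in N, time in s.
With the tool pointing down it reaches from about 0.425 to 0.975 m from the base axis. Payload 16.7 kg.
Tool frame: the origin (TCP) lies between the finger pads; the fingertips stand 8 mm ahead of it and the grasp point (between the pads) lies 11 mm behind it; z points along the fingers, y is the line along which they close (so a half turn about z gives the same grasp; the last joint's range is limited). The gripper opens to 85 mm and grips with 20 to 120 N. Pads are 22 mm wide; open, the fingers measure 114 mm over their backs; the gripper's body (76 mm by 85 mm) begins 54 mm behind the grasp point. The pads swing forward as they close: fully open they stand 13 mm farther back than shut.
Start: joints at [-1.292, 0.426, 0.074, 1.606, -0.034, 1.111, -0.067], TCP at [0.28, 0.614, 0.239] pointing down, gripper open.
Joint ranges: [-2.85, 2.85], [-0.5, 2.14], [-1.23, 1.37], [0.21, 2.46], [-1.02, 4.16], [0.16, 2.05], [-2.73, 2.73]. Speed limits (rad/s): [1.89, 1.89, 2.39, 2.39, 3.01, 3.01, 3.01].

## Interface

Orientations are given as a unit quaternion [w, x, y, z].
In Python, from workcell import * gives the robot as it stands. The module is installed in compiled form; this text tells all that it offers.
- The arm moves only by the tool arm_command, never from a script. Its arguments are lists of equal length, an entry for each row: "dp": the shift along the tool's x, y, z in cm, a list of three; "rot": the turn, a rotation vector about the tool's x, y, z in rad, a list of three; "grip": the finger opening in cm, from 0 to 8.54. In form: {"dp": [[x, y, z], ...], "rot": [[ax, ay, az], ...], "grip": [grip, ...]}. A call has 1 to 10 rows; each row shifts and turns the commanded pose from where the row before left it, along the tool's axes as they then stand; what a row does not reach is not made up. A row lasts 1/10 s, in which the tool goes at most 50 mm and 8.59 degrees, less where a joint would pass 70% of its speed; a pose out of reach is approached as far as the arm can. A call with a gripper value outside its range is refused whole. The fingers move at their own pace and stop on an object; the grip force is fixed at half the most. Time passes only in rows, so rows that do not move let the fingers close. It gives the time, the measured TCP pose, the force, the opening and the grip force at its end, in the units of the state.
- read_state(): the state, without advancing time (a new reading comes with each control period).
- snapshot(name): name is "scene" or "top"; returns the picture (480x640x3 uint8, blue, green, red); there is no depth.
- camera_params(name): a dict with "intrinsics" (3x3 intrinsics, pixels), "origin" and "orientation" of the camera in the world. Camera axes: x right, y down, z forward; pixel columns grow to the right and rows downward; lengths in m; the calibration is good to about 2 mm. A picture is of the moment at which its call begins. camera_params takes no time and is no camera call.
- close_job(): hands the job in; it is judged then, once.
Trained networks look in the newest picture that a camera, given by its name, has taken for a name from the list of things; names that differ only in an ending like _2 or _b are one class to them, and where a whole thing is asked for, a point or a joint stands for the part that bears it (a point fixed in the world has none). Each returns a list of dicts, best first, with "confidence" (0 to 1); they miss things now and then, are a little off and sometimes report something else, mostly with a low value. They report only what shows in the picture. A call takes as long as a camera call. They do not tell look-alikes from the thing itself.
- spot_in(camera, target): "position" ([x, y, z] in m, in the coordinates of the camera as it stood for that picture, good to about 4 mm: the middle of the surface that is visible of it).
The state is a dict: "time_s": time; "joint_positions": joint angles; "qvel": joint speeds; "tau": joint torques, N m; "ee_pos": TCP position; "tcp_rot": TCP orientation; "contact_force": force on the tool from outside, world axes, zero at the start; "ft_torque": the same for the moment, N m; "opening": finger opening in m; "grip_force": force on a finger pad.
Only numpy, scipy, OpenCV 4.12 (cv2) and the standard library are available. Lean on these libraries where they do the work, as an engineer would, in place of code of your own. Each camera call takes 0.05 s, during which the arm holds its last target. There are 200 camera calls.

## Task

The little china bird has ended up near the edge of its round wooden plinth. Without gripping or picking it up, nudge it with light, slow taps of the fingertips low on its foot until it stands upright in the middle of the plinth, inside the thin brass ring, then take the hand away. It wobbles easily: do not tip it over, press it hard or shift the plinth, and leave the other things on the desk where they are.

Things in the scene. Friction and masses are not known exactly. Their poses are not given: they have to be found in the camera images.
- bird: white china bird, 48 mm tall, 50 g, loose on the plinth. Origin: centre of underside; z up, beak to -x. Lowest is a round foot disc 30 mm across (widest 3 to 11 mm up; it stands on a flat only 20 mm across, so it tips if pushed high). Body above at most 26 mm across, head 16 mm; beak and tail reach 19 mm out. Starts 20 to 28 mm off the plinth's axis, any side. Slides with dry friction, stays where left
- plinth: turned round wooden plinth, 40 mm high, 90 mm diameter at the top (100 mm at the lowest 8 mm), weighted to 650 g, loose on the 3 mm thick desk mat. Origin: centre of its underside; z up. It has no front
- plinth_top (a point): centre of the plinth's flat top face, where the bird belongs. A thin flush brass ring of 41 mm outer diameter, 1.5 mm wide, is let into the wood around it (pure decoration: nothing stands proud)
- latch_box: closed grey plastic box with a snap latch, 70 x 97 mm, 33 mm high, loose, on the mat left or right of the plinth; bystander. Origin: centre of its underside
- tweezers: steel tweezers lying flat, 130 mm long along their x, 7 mm high, on the mat on the side opposite the box; bystander. Origin: mid-length, on the mat
- magnifier: glass magnifier on a steel stand: round foot of 90 mm diameter, thin post, level lens of 80 mm diameter 140 mm above the mat, reaching 90 mm from the post towards its own -x; loose; stands beyond the plinth, to the left or right; bystander. Origin: centre of the foot's underside
- lamp: desk lamp: round foot 120 mm across, neck 18 mm thick with a press button, shade 80 mm across centred 35 mm from the neck towards its own -x; 250 mm tall; loose, 1.1 kg; beyond the plinth, opposite the magnifier; bystander. Origin: centre of the foot's underside
Things that resemble listed ones, but are neither listed nor needed, are in the scene too. What is shaped like the bird but black or red is not meant.

How it is judged:
By the outcome, as a careful person would: the job done as asked, in the order asked, and still so for the second after the job is handed in, with the robot touching nothing.
It also fails if it takes over 58 s, if anything falls off the work surface, if the arm or the gripper's body presses on something with over 40 N, if the wrist force passes 120 N, or if a joint passes its speed limit or range.

## Working session

There is one attempt and no reset: what is moved stays moved. The work goes in short steps, Python scripts to look and compute and a tool call to move; the robot and the scene stay as the last step left them, time stands still between calls to the robot, and variables do not carry over. Pictures are saved under pics/ and viewed, at most 10 in all, crops included, and the job is handed in when it is done.

Besides the shell and the picture viewer there is one more tool, called after "Request:" as name(argument=value, ...) on one line, values as JSON. arm_command: Moves the arm, as the interface text tells. Its arguments: {"type":"object","properties":{"dp":{"type":"array"},"rot":{"type":"array"},"grip":{"type":"array"}},"required":["dp","rot","grip"]}

```bash
mkdir -p pics; cat > h.py <<'E'
from workcell import *
import numpy as np, cv2
from scipy.spatial.transform import Rotation as R
def cam(n):
    p=camera_params(n); q=np.array(p["orientation"],float)
    M=R.from_quat(q[[1,2,3,0]]).as_matrix() if q.shape==(4,) else q
    return np.array(p["intrinsics"],float).reshape(3,3),np.array(p["origin"],float),M
def pix(n,P):
    K,o,M=cam(n); c=K@(M.T@(np.array(P)-o)); return c[:2]/c[2]
def ray(n,u,v,z):
    K,o,M=cam(n); d=M@np.linalg.inv(K)@[u,v,1]; return o+d*(z-o[2])/d[2]
def spots(n,t):
    K,o,M=cam(n)
    for s in spot_in(n,t):
        P=o+M@np.array(s["position"]); print(n,t,round(s["confidence"],2),P.round(3),pix(n,P).round())
E
python3 - <<'E'
from h import *
for n in("scene","top"):
    cv2.imwrite(f"pics/{n}0.png",snapshot(n)); print(cam(n)[1], cam(n)[2][:,2])
    for t in("bird","plinth","latch_box","tweezers","magnifier","lamp"): spots(n,t)
s=read_state(); print(s["time_s"],s["ee_pos"],s["tcp_rot"],s["contact_force"])
E
```

```text
[ 0.96014999 -0.38191967  0.68790023] [-0.44472753  0.49871503 -0.7439763 ]
scene bird 0.98 [ 0.738 -0.11   0.031] [328. 359.]
scene bird 0.83 [0.713 0.001 0.029] [360. 305.]
scene bird 0.6 [ 0.62  -0.063  0.067] [293. 285.]
scene plinth 0.78 [ 0.599 -0.073  0.042] [281. 291.]
scene latch_box 0.76 [ 0.539 -0.249  0.03 ] [176. 344.]
scene tweezers 0.68 [0.451 0.306 0.005] [351. 165.]
scene magnifier 0.68 [0.721 0.295 0.019] [453. 218.]
scene lamp 0.83 [ 0.701 -0.339  0.208] [163. 405.]
[ 0.43871408 -0.00585507  0.98794508] [ 0.18427215  0.02749063 -0.98249073]
top bird 0.77 [ 0.609 -0.062  0.074] [359. 235.]
top bird 0.76 [ 0.729 -0.108  0.035] [380. 178.]
top bird 0.53 [0.702 0.009 0.027] [321. 194.]
top plinth 0.66 [ 0.583 -0.055  0.044] [355. 251.]
top latch_box 0.65 [ 0.533 -0.256  0.036] [461. 277.]
top tweezers 0.67 [0.446 0.297 0.008] [175. 325.]
top magnifier 0.63 [0.701 0.292 0.142] [161. 179.]
top magnifier 0.54 [0.447 0.302 0.009] [172. 324.]
top lamp 0.97 [ 0.689 -0.336  0.026] [496. 198.]
0.7 [0.28005594 0.61414542 0.23933747] [-7.71530501e-06  2.12305318e-01  9.77203383e-01  1.55971998e-05] [-0.13631846  0.33370948 -0.21388797]
```

View pics/scene0.png

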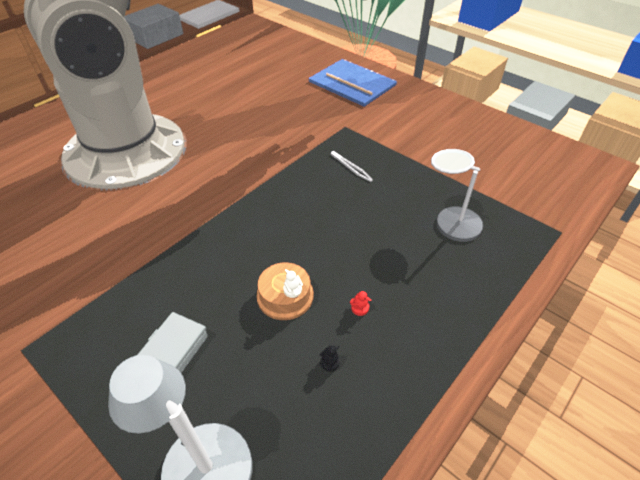

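View pics/top0.png

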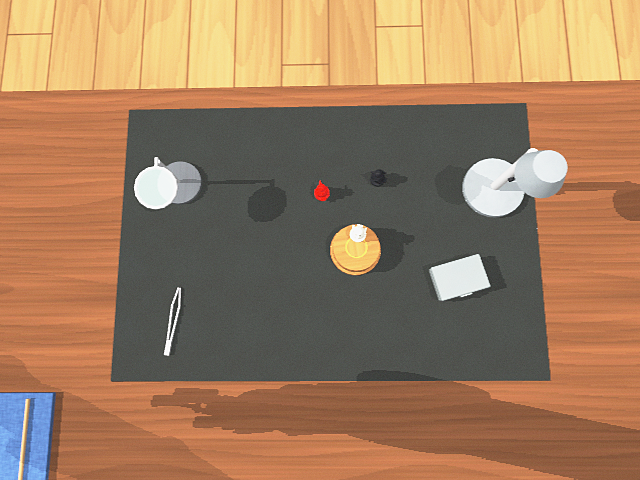

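The scene shows a white bird on the plinth (scene 292,284; top 358,233), a red one on the mat (scene 360,303; top 321,191) and a black one on the mat (scene 330,357; top 378,178). I choose the white one on the plinth and will check that in a close crop, fitting the plinth and bird outlines as well.

```bash
cat >> h.py <<'E'
from scipy.optimize import minimize
def ringpts(x,y,z,r): 
    a=np.linspace(0,2*np.pi,48,endpoint=False); return np.c_[x+r*np.cos(a),y+r*np.sin(a),a*0+z]
def proj(n,P):
    K,o,M=cam(n); c=(P-o)@M@K.T; return c[:,:2]/c[:,2:]
S=8
def hullmask(shape,n,P,org):
    m=np.zeros(shape,np.uint8); h=cv2.convexHull(((proj(n,P)-org+.5)*S-.5).astype(np.float32))
    cv2.fillConvexPoly(m,np.round(h*16).astype(np.int32),1,shift=4); return m
def crop(img,n,c=(.585,-.06,.045),w=40,hh=36):
    u,v=pix(n,c).astype(int); org=np.array([u-w,v-hh])
    return cv2.resize(img[v-hh:v+hh,u-w:u+w],None,fx=S,fy=S,interpolation=cv2.INTER_CUBIC),org
def masks(c):
    h=cv2.cvtColor(c,cv2.COLOR_BGR2HSV); 
    wood=(h[...,0]<32)&(h[...,1]>90)&(h[...,2]>75); wh=(h[...,1]<60)&(h[...,2]>140)
    return wood,wh
PL=lambda x,y:np.r_[ringpts(x,y,.003,.05),ringpts(x,y,.011,.05),ringpts(x,y,.043,.045)]
def birdmask(sh,n,x,y,org):
    m=0
    for A in (np.r_[ringpts(x,y,.043,.010),ringpts(x,y,.046,.015),ringpts(x,y,.054,.015)],
              np.r_[ringpts(x,y,.054,.011),ringpts(x,y,.062,.013),ringpts(x,y,.072,.011)],
              np.r_[ringpts(x,y,.075,.005),ringpts(x,y,.083,.008),ringpts(x,y,.089,.004)]): m=m|hullmask(sh,n,A,org)
    return m
E
python3 - <<'E'
from h import *
out=[]
for n in("scene","top"):
    c,org=crop(cv2.imread(f"pics/{n}0.png"),n); wood,wh=masks(c); full=wood|wh
    sh=full.shape
    def cost(p):
        m=hullmask(sh,n,PL(*p),org)>0; return (m^full).sum()/1e3
    def costb(p): return ((birdmask(sh,n,*p,org)>0)^wh).sum()/1e3
    r=minimize(cost,[.583,-.06],method="Nelder-Mead",options=dict(initial_simplex=[[.583,-.06],[.593,-.06],[.583,-.05]],xatol=1e-4))
    b=minimize(costb,[.605,-.065],method="Nelder-Mead",options=dict(initial_simplex=[[.605,-.065],[.613,-.065],[.605,-.057]],xatol=1e-4))
    print(n,r.x.round(4),r.fun,b.x.round(4),b.fun,(b.x-r.x).round(4))
    for P in(ringpts(*r.x,.043,.045),ringpts(*r.x,.043,.0205),ringpts(*b.x,.046,.015)):
        cv2.polylines(c,[((proj(n,P)-org+.5)*S).astype(int)],True,(255,0,255),1)
    cs,_=cv2.findContours(wh.astype(np.uint8),0,2); cv2.drawContours(c,cs,-1,(0,180,0),1)
    out.append(c[:,100:540])
cv2.imwrite("pics/c1.png",cv2.resize(np.hstack(out),(800,int(576*800/880))))
E
```

```text
scene [ 0.589  -0.0558] 4.658 [ 0.6132 -0.0587] 3.716 [ 0.0242 -0.0029]
top [ 0.5915 -0.0574] 2.85 [ 0.6158 -0.0607] 1.841 [ 0.0243 -0.0033]
```

View pics/c1.png

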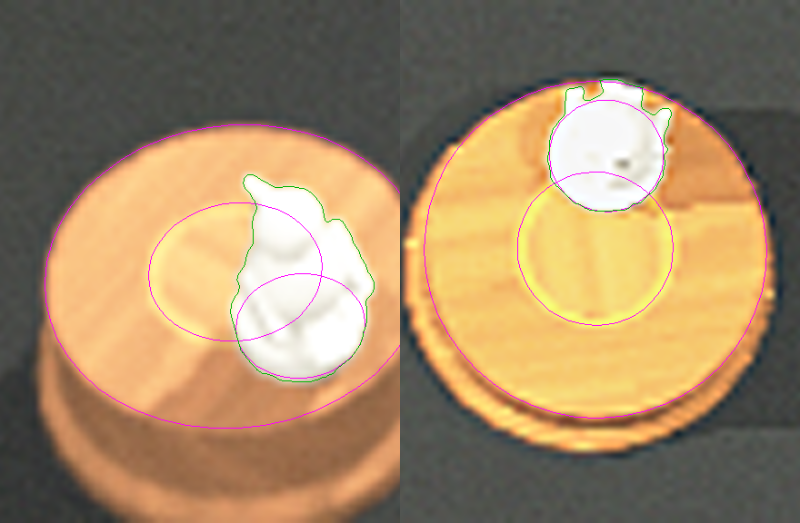

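The overlay fits well: plinth centre is about (0.590, -0.057), and the bird is the white one, 24.5 mm off towards +x. I'll check which way the beak and tail point before choosing the pushing pose.

```bash
python3 - <<'E'
from h import *
o=[]
for n in("scene","top"):
    u,v=pix(n,(.615,-.06,.06)).astype(int); c=cv2.imread(f"pics/{n}0.png")[v-18:v+18,u-20:u+20].astype(float)
    g=np.clip((c/255)**2.5*255,0,255).astype(np.uint8); o.append(cv2.resize(g,(400,360),interpolation=cv2.INTER_CUBIC))
    for k in range(8):
        pass
cv2.imwrite("pics/c2.png",np.hstack(o))
E
```

```text
(no output)
```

View pics/c2.png

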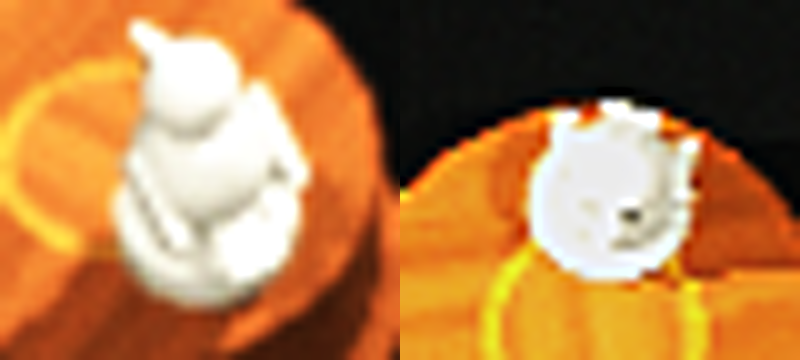

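The beak points roughly -x, so the tail (about 19 mm out, roughly 15 mm up) lies on the push line. I'll straddle the tail with the fingertips about 20 mm apart and push low on the foot with both fingers. First I carry the hand over high.

Request:
arm_command(dp=[[-3.2,-2.3,0],[-3.2,-2.3,0],[-3.2,-2.3,0],[-3.2,-2.3,0],[-3.2,-2.3,0],[-3.2,-2.3,0],[-3.2,-2.3,0],[-3.2,-2.3,0],[-3.2,-2.3,0],[-3.2,-2.3,0]], rot=[[0,0,0],[0,0,0],[0,0,0],[0,0,0],[0,0,0],[0,0,0],[0,0,0],[0,0,0],[0,0,0],[0,0,0]], grip=[2,2,2,2,2,2,2,2,2,2])

```text
time_s: 1.7
ee_pos: [0.4764, 0.2706, 0.2396]
tcp_rot: [0.0, 0.212, 0.977, 0.0]
contact_force: [0.1, 0.4, 0.2]
opening: 0.0197
grip_force: 0.0
```

Request:
arm_command(dp=[[-3.2,-2.3,0],[-3.2,-2.3,0],[-3.2,-2.3,0],[-3.2,-2.3,0],[-3.2,-2.3,0],[-3.2,-2.3,0],[-3.2,-2.3,0],[-3.2,-2.3,0],[-2.5,-1.8,0],[-1.5,-1,0]], rot=[[0,0,0],[0,0,0],[0,0,0],[0,0,0],[0,0,0],[0,0,0],[0,0,0],[0,0,0],[0,0,0],[0,0,0]], grip=[2,2,2,2,2,2,2,2,2,2])

```text
time_s: 2.7
ee_pos: [0.6578, -0.0464, 0.2393]
tcp_rot: [0.0, 0.213, 0.977, -0.0]
contact_force: [0.2, 0.3, -0.1]
opening: 0.0202
grip_force: 0.0
```

Request:
arm_command(dp=[[0,0,0],[0,0,0],[0,0,0],[0,0,0],[0,0,0],[0,0,0]], rot=[[0,0,-0.1],[0,0,-0.1],[0,0,-0.105],[0,0.07,0],[0,0.07,0],[0,0,0]], grip=[2,2,2,2,2,2])

```text
time_s: 3.3
ee_pos: [0.6577, -0.0428, 0.2385]
tcp_rot: [-0.071, 0.061, 0.996, 0.004]
contact_force: [0.4, 0.3, -0.4]
opening: 0.0198
grip_force: 0.0
```

```bash
cat >> h.py <<'E'
def tool(goal=None):
    s=read_state(); q=np.array(s["tcp_rot"]); M=R.from_quat(q[[1,2,3,0]]).as_matrix(); p=np.array(s["ee_pos"])
    print("t",s["time_s"],"tcp",p.round(4),"F",np.round(s["contact_force"],2),"open",round(s["opening"],4))
    print("x",M[:,0].round(3),"z",M[:,2].round(3),"lead",(p+M@[.011,0,.008]).round(4))
    if goal is not None: print("dp cm",(100*M.T@(np.array(goal)-p)).round(2))
    return p,M
E
python3 -c "
from h import *
tool((.666,-.066,.0559))"
```

```text
t 3.3 tcp [ 0.6577 -0.0428  0.2385] F [ 0.39  0.25 -0.37] open 0.0198
x [-0.983  0.12   0.142] z [-0.141  0.017 -0.99 ] lead [ 0.6458 -0.0413  0.2322]
dp cm [-3.68 -2.2  17.92]
```

Request:
arm_command(dp=[[-2,-1.1,0],[-1.7,-1.1,0],[0,0,3],[0,0,3],[0,0,3],[0,0,3],[0,0,2.5],[0,0,1.6],[0,0,0.9],[0,0,0]], rot=[[0,0,0],[0,0,0],[0,0,0],[0,0,0],[0,0,0],[0,0,0],[0,0,0],[0,0,0],[0,0,0],[0,0,0]], grip=[2,2,2,2,2,2,2,2,2,2])

```text
time_s: 4.3
ee_pos: [0.6669, -0.0668, 0.0653]
tcp_rot: [-0.07, 0.061, 0.996, 0.004]
contact_force: [0.3, -0.0, 0.2]
opening: 0.0199
grip_force: 0.0
```

```bash
python3 - <<'E'
from h import *
p,M=tool((.666,-.066,.0559))
o=[]
for n in("scene","top"):
    im=snapshot(n); cv2.imwrite(f"pics/{n}1.png",im)
    u,v=pix(n,(.63,-.06,.06)).astype(int); S=8; w=25;h=30; org=np.array([u-w,v-h])
    c=cv2.resize(im[v-h:v+h,u-w:u+w],None,fx=S,fy=S,interpolation=cv2.INTER_CUBIC)
    P=np.array([p+M@[sx*.011,sy,.008] for sy in(.01,-.01) for sx in(1,-1)])
    for q in ((proj(n,P)-org+.5)*S).astype(int): cv2.circle(c,tuple(int(k) for k in q),3,(255,0,255),-1)
    o.append(c)
cv2.imwrite("pics/c3.png",np.hstack(o))
E
```

```text
t 4.3 tcp [ 0.6669 -0.0668  0.0653] F [ 0.31 -0.01  0.2 ] open 0.0199
x [-0.983  0.121  0.14 ] z [-0.139  0.017 -0.99 ] lead [ 0.655  -0.0653  0.0589]
dp cm [-0.04  0.07  0.95]
```

View pics/c3.png

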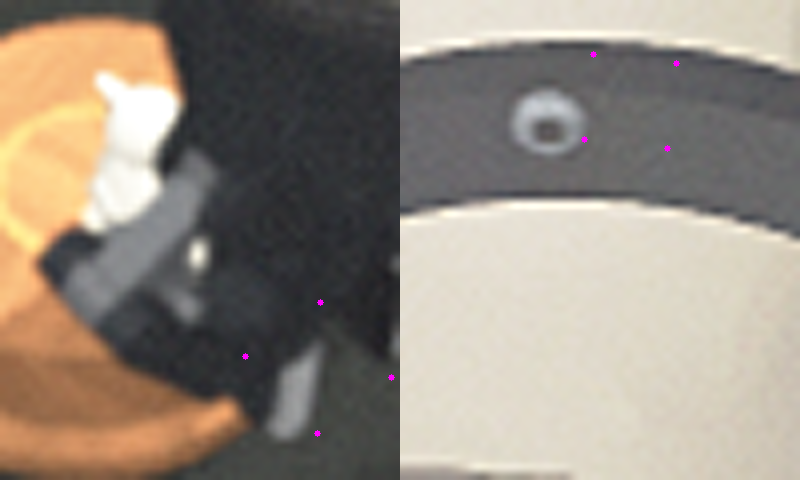

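The visible fingertip patch (scene crop 270–320, 340–440) ends where the model predicts, at about (317,433), so the calibration holds. The top view is blocked by the arm. Next I lower the last 9.5 mm and close up to just short of the bird.

Request:
arm_command(dp=[[0,0,0.5],[0,0,0.45],[0.4,0,0.056],[0.4,0,0.056],[0.4,0,0.056],[0.4,0,0.056],[0.2,0,0.028],[0.2,0,0.028],[0.1,0,0.014],[0,0,0]], rot=[[0,0,0],[0,0,0],[0,0,0],[0,0,0],[0,0,0],[0,0,0],[0,0,0],[0,0,0],[0,0,0],[0,0,0]], grip=[2,2,2,2,2,2,2,2,2,2])

```text
time_s: 5.4
ee_pos: [0.6448, -0.0643, 0.0565]
tcp_rot: [-0.07, 0.061, 0.996, 0.004]
contact_force: [0.1, -0.3, -0.9]
opening: 0.0199
grip_force: 0.0
```

```bash
cat > look.py <<'E'
from h import *
import sys
p,M=tool(); n="scene"; im=snapshot(n); cv2.imwrite(f"pics/s_{sys.argv[1]}.png",im)
u,v=pix(n,(.615,-.06,.06)).astype(int); S=10; w=30;h=28; org=np.array([u-w,v-h])
c=cv2.resize(im[v-h:v+h,u-w:u+w],None,fx=S,fy=S,interpolation=cv2.INTER_CUBIC)
P=np.array([p+M@[sx*.011,sy,.008] for sy in(.01,-.01) for sx in(1,-1)])
for q in ((proj(n,P)-org+.5)*S).astype(int): cv2.circle(c,tuple(int(k) for k in q),3,(255,0,255),-1)
for a,b in (((.589,-.0558,.043),.0205),((.589,-.0558,.046),.015),((.6132,-.0587,.046),.015)):
    cv2.polylines(c,[((proj(n,ringpts(*a,b))-org+.5)*S).astype(int)],True,(255,0,0),1)
cv2.imwrite(f"pics/c_{sys.argv[1]}.png",c)
E
python3 look.py a
```

```text
t 5.4 tcp [ 0.6448 -0.0643  0.0565] F [ 0.07 -0.27 -0.89] open 0.0199
x [-0.983  0.121  0.14 ] z [-0.139  0.017 -0.99 ] lead [ 0.6329 -0.0628  0.0501]
```

View pics/c_a.png

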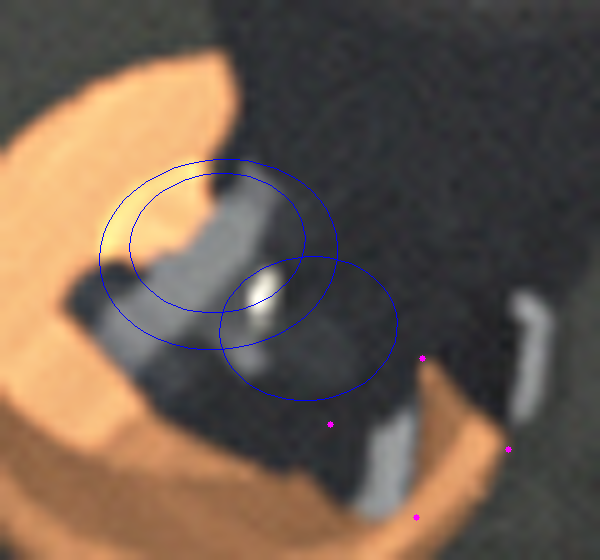

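Request:
arm_command(dp=[[0.1,0,0.014],[0.1,0,0.014],[0.1,0,0.014],[0.06,0,0.008],[0.05,0,0.007],[0.05,0,0.007],[0.05,0,0.007],[0.05,0,0.007],[0.05,0,0.007],[0.05,0,0.007]], rot=[[0,0,0],[0,0,0],[0,0,0],[0,0,0],[0,0,0],[0,0,0],[0,0,0],[0,0,0],[0,0,0],[0,0,0]], grip=[2,2,2,2,2,2,2,2,2,2])

```text
time_s: 6.45
ee_pos: [0.6382, -0.0635, 0.0564]
tcp_rot: [-0.07, 0.061, 0.996, 0.004]
contact_force: [0.7, 0.1, 0.5]
opening: 0.0202
grip_force: 0.1
```

Request:
arm_command(dp=[[0.05,0,0.007],[0.05,0,0.007],[0.05,0,0.007],[0.05,0,0.007],[0.05,0,0.007],[0.05,0,0.007],[0.05,0,0.007],[0.05,0,0.007],[0.05,0,0.007],[0.05,0,0.007]], rot=[[0,0,0],[0,0,0],[0,0,0],[0,0,0],[0,0,0],[0,0,0],[0,0,0],[0,0,0],[0,0,0],[0,0,0]], grip=[2,2,2,2,2,2,2,2,2,2])

```text
time_s: 7.45
ee_pos: [0.6332, -0.0629, 0.0564]
tcp_rot: [-0.07, 0.061, 0.996, 0.004]
contact_force: [0.8, 0.3, 0.1]
opening: 0.0198
grip_force: 0.1
```

Request:
arm_command(dp=[[0.05,0,0.007],[0.05,0,0.007],[0.05,0,0.007],[0,0,0],[-0.1,0,-0.014],[-0.4,0,-0.056],[-1,0,-0.14],[-1,0,-0.14],[-1,0,-0.14],[-0.5,0,-0.07]], rot=[[0,0,0],[0,0,0],[0,0,0],[0,0,0],[0,0,0],[0,0,0],[0,0,0],[0,0,0],[0,0,0],[0,0,0]], grip=[2,2,2,2,2,2,2,2,2,2])

```text
time_s: 8.45
ee_pos: [0.6731, -0.0678, 0.0562]
tcp_rot: [-0.07, 0.061, 0.996, 0.004]
contact_force: [-0.0, -0.4, -0.2]
opening: 0.0198
grip_force: 0.0
```

Request:
arm_command(dp=[[0,0,-2],[0,0,-3],[0,0,-4],[0,0,-4],[0,0,-3],[0,0,-1]], rot=[[0,0,0],[0,0,0],[0,0,0],[0,0,0],[0,0,0],[0,0,0]], grip=[2,2,2,2,2,2])

```text
time_s: 9.05
ee_pos: [0.697, -0.0709, 0.2284]
tcp_rot: [-0.068, 0.061, 0.996, 0.004]
contact_force: [0.2, 0.4, -0.4]
opening: 0.02
grip_force: 0.0
```

```bash
cat > fit.py <<'E'
from h import *
import sys
tool(); n="scene"; im=snapshot(n); cv2.imwrite(f"pics/s_{sys.argv[1]}.png",im)
c,org=crop(im,n); wood,wh=masks(c); sh=wh.shape
costb=lambda p:((birdmask(sh,n,*p,org)>0)^wh).sum()/1e3
b=min((minimize(costb,[x,-.058],method="Nelder-Mead",options=dict(initial_simplex=[[x,-.058],[x+.008,-.058],[x,-.05]],xatol=1e-4)) for x in(.59,.6,.61)),key=lambda r:r.fun)
full=wood|wh
r=minimize(lambda p:((hullmask(sh,n,PL(*p),org)>0)^full).sum()/1e3,[.589,-.0558],method="Nelder-Mead",options=dict(initial_simplex=[[.585,-.056],[.593,-.056],[.585,-.05]],xatol=1e-4))
print("plinth",r.x.round(4),r.fun,"bird",b.x.round(4),b.fun,"off to ref plinth",(b.x-[.589,-.0558]).round(4),"white",wh.sum())
for P in(ringpts(.589,-.0558,.043,.045),ringpts(.589,-.0558,.043,.0205),ringpts(*b.x,.046,.015)):
    cv2.polylines(c,[((proj(n,P)-org+.5)*S).astype(int)],True,(255,0,255),1)
cv2.imwrite(f"pics/c_{sys.argv[1]}.png",c)
E
python3 fit.py b
```

```text
t 9.05 tcp [ 0.697  -0.0709  0.2284] F [ 0.16  0.38 -0.45] open 0.02
x [-0.983  0.122  0.135] z [-0.134  0.017 -0.991] lead [ 0.6851 -0.0695  0.2219]
plinth [ 0.5892 -0.0557] 4.585 bird [ 0.6072 -0.0586] 3.862 off to ref plinth [ 0.0182 -0.0028] white 25559
```

View pics/c_b.png

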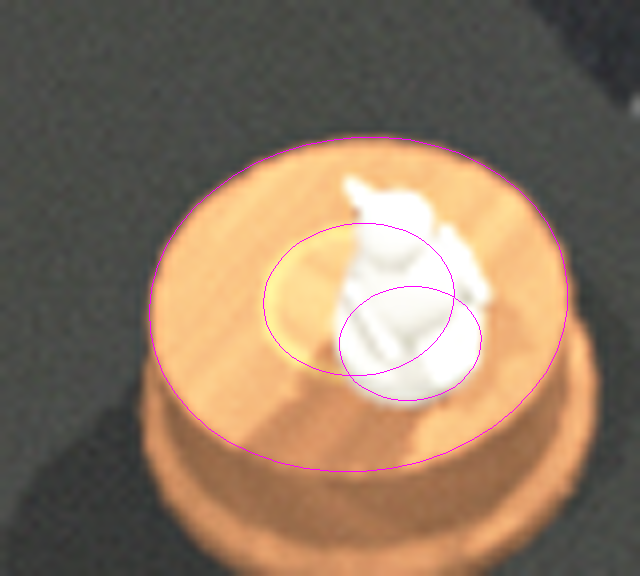

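The crop shows the bird upright at (410,340), having moved 6 mm straight in, with the plinth unmoved. The contact offset is now known: bird x = TCP x − 24.5 mm. I go back down and push on to a TCP x of about 0.6145.

Request:
arm_command(dp=[[0,0,2],[0,0,4],[0,0,4],[0,0,4],[0,0,2],[0,0,1],[1,0,0.14],[1,0,0.14],[0.8,0,0.112],[0.4,0,0.056]], rot=[[0,0,0],[0,0,0],[0,0,0],[0,0,0],[0,0,0],[0,0,0],[0,0,0],[0,0,0],[0,0,0],[0,0,0]], grip=[2,2,2,2,2,2,2,2,2,2])

```text
time_s: 10.1
ee_pos: [0.6394, -0.0635, 0.0577]
tcp_rot: [-0.069, 0.061, 0.996, 0.004]
contact_force: [-1.6, 0.0, -0.3]
opening: 0.0201
grip_force: 0.0
```

Request:
arm_command(dp=[[0.1,0,0.014],[0.1,0,0.014],[0.05,0,0.007],[0.05,0,0.007],[0.05,0,0.007],[0.05,0,0.007],[0.05,0,0.007],[0.05,0,0.007],[0.05,0,0.007],[0.05,0,0.007]], rot=[[0,0,0],[0,0,0],[0,0,0],[0,0,0],[0,0,0],[0,0,0],[0,0,0],[0,0,0],[0,0,0],[0,0,0]], grip=[2,2,2,2,2,2,2,2,2,2])

```text
time_s: 11.1
ee_pos: [0.6337, -0.0629, 0.0564]
tcp_rot: [-0.07, 0.061, 0.996, 0.004]
contact_force: [-0.6, -0.0, 0.1]
opening: 0.0198
grip_force: 0.0
```

Request:
arm_command(dp=[[0.05,0,0.007],[0.05,0,0.007],[0.05,0,0.007],[0.05,0,0.007],[0.05,0,0.007],[0.05,0,0.007],[0.05,0,0.007],[0.05,0,0.007],[0.05,0,0.007],[0.05,0,0.007]], rot=[[0,0,0],[0,0,0],[0,0,0],[0,0,0],[0,0,0],[0,0,0],[0,0,0],[0,0,0],[0,0,0],[0,0,0]], grip=[2,2,2,2,2,2,2,2,2,2])

```text
time_s: 12.1
ee_pos: [0.6287, -0.0623, 0.0564]
tcp_rot: [-0.07, 0.061, 0.996, 0.004]
contact_force: [0.1, -0.6, 0.5]
opening: 0.0202
grip_force: 0.1
```

Request:
arm_command(dp=[[0.05,0,0.007],[0.05,0,0.007],[0.05,0,0.007],[0.05,0,0.007],[0.05,0,0.007],[0.05,0,0.007],[0.05,0,0.007],[0.05,0,0.007],[0.05,0,0.007],[0,0,0]], rot=[[0,0,0],[0,0,0],[0,0,0],[0,0,0],[0,0,0],[0,0,0],[0,0,0],[0,0,0],[0,0,0],[0,0,0]], grip=[2,2,2,2,2,2,2,2,2,2])

```text
time_s: 13.1
ee_pos: [0.6242, -0.0617, 0.0564]
tcp_rot: [-0.07, 0.061, 0.996, 0.004]
contact_force: [-0.5, -0.2, 1.3]
opening: 0.0197
grip_force: 0.1
```

Request:
arm_command(dp=[[0.05,0,0.007],[0.05,0,0.007],[0.05,0,0.007],[0.05,0,0.007],[0.05,0,0.007],[0.05,0,0.007],[0.05,0,0.007],[0.05,0,0.007],[0.05,0,0.007],[0.05,0,0.007]], rot=[[0,0,0],[0,0,0],[0,0,0],[0,0,0],[0,0,0],[0,0,0],[0,0,0],[0,0,0],[0,0,0],[0,0,0]], grip=[2,2,2,2,2,2,2,2,2,2])

```text
time_s: 14.1
ee_pos: [0.6192, -0.0611, 0.0565]
tcp_rot: [-0.07, 0.061, 0.996, 0.004]
contact_force: [-0.2, 0.4, -1.7]
opening: 0.0199
grip_force: 0.1
```

Request:
arm_command(dp=[[0.05,0,0.007],[0.05,0,0.007],[0.05,0,0.007],[0.05,0,0.007],[0.05,0,0.007],[0.05,0,0.007],[0.05,0,0.007],[0.05,0,0.007],[0.05,0,0.007],[0,0,0]], rot=[[0,0,0],[0,0,0],[0,0,0],[0,0,0],[0,0,0],[0,0,0],[0,0,0],[0,0,0],[0,0,0],[0,0,0]], grip=[2,2,2,2,2,2,2,2,2,2])

```text
time_s: 15.1
ee_pos: [0.6146, -0.0605, 0.0565]
tcp_rot: [-0.07, 0.061, 0.996, 0.004]
contact_force: [-0.8, -0.4, -0.3]
opening: 0.0199
grip_force: 0.1
```

Request:
arm_command(dp=[[-0.1,0,-0.014],[-0.4,0,-0.056],[-1,0,-0.14],[-1.5,0,-0.21],[-1.5,0,-0.21],[-1,0,-0.14],[0,0,0],[0,0,-3],[0,0,-4],[0,0,-4]], rot=[[0,0,0],[0,0,0],[0,0,0],[0,0,0],[0,0,0],[0,0,0],[0,0,0],[0,0,0],[0,0,0],[0,0,0]], grip=[2,2,2,2,2,2,2,2,2,2])

```text
time_s: 16.1
ee_pos: [0.6844, -0.0693, 0.1662]
tcp_rot: [-0.071, 0.061, 0.996, 0.004]
contact_force: [0.2, 0.2, 0.2]
opening: 0.0201
grip_force: 0.0
```

Request:
arm_command(dp=[[0,0,-4],[0,0,-2],[0,0,0]], rot=[[0,0,0],[0,0,0],[0,0,0]], grip=[2,2,2])

```text
time_s: 16.4
ee_pos: [0.6946, -0.0706, 0.2282]
tcp_rot: [-0.067, 0.061, 0.996, 0.004]
contact_force: [0.1, 0.1, 0.1]
opening: 0.0201
grip_force: 0.0
```

```bash
python3 fit.py c
```

```text
t 16.4 tcp [ 0.6946 -0.0706  0.2282] F [0.08 0.13 0.12] open 0.0201
x [-0.983  0.121  0.135] z [-0.134  0.017 -0.991] lead [ 0.6827 -0.0691  0.2218]
plinth [ 0.5893 -0.0557] 4.765 bird [ 0.5899 -0.0563] 3.852 off to ref plinth [ 0.0009 -0.0005] white 25233
```

View pics/c_c.png

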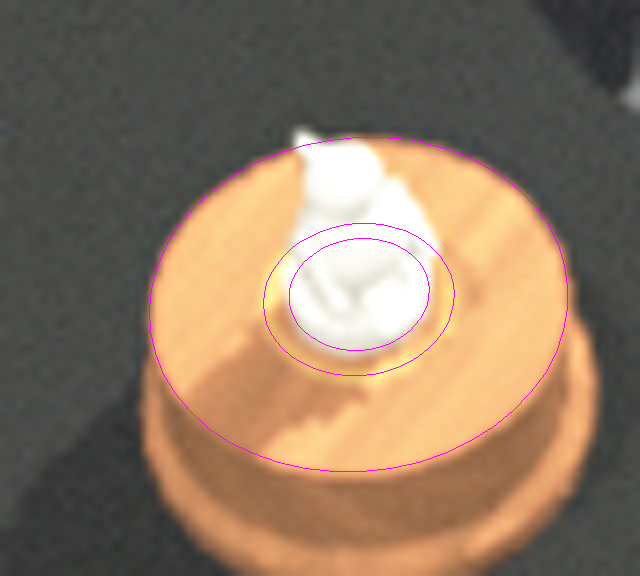

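The crop shows the bird upright inside the brass ring (centre about 360,295), within 1 mm of the plinth's middle. The plinth hasn't moved and the hand is well clear.

```bash
python3 -c "
from workcell import *
print(close_job())"
```

```text
the job is handed in; nothing more can be done
None
```

The white china bird stands upright inside the brass ring, within about 1 mm of the plinth's centre by the last camera fit; the plinth did not move, the hand is clear, and the job was handed in at about 16.5 s.

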